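Put the record accessories back in their own stands

TASK

The three record accessories are on each other's plywood stands: move them round so that the chrome record weight sits in the round stand, the black spindle cap in the hole of the square stand, and the aluminium headshell in the oblong stand's pocket with its connector stub lying in the notch, each flat on the floor of its recess. The empty cork coaster is your free spot: park one of them squarely on it on the way. Keep everything upright, and leave the mug, the stylus brush and the bottle where they are.

Things in the scene. Friction and masses are not known exactly. Their poses are not given: they have to be found in the camera images.
- weight: Chrome record weight, 0.35 kg: a round base 66 mm across and 26 mm high, with a rubber band, and above it a straight round knob 30 mm across, from 26 to 58 mm above the underside. Origin: centre of its underside; z up. At the start it stands on top of the square stand, bridging its hole (underside 18 mm above the table).
- cap: Black plastic spindle cap, 25 g: a round flange 34 mm across and 8 mm high, and on it a straight round body 28 mm across up to 30 mm above the underside. Origin: centre of its underside; z up. At the start it stands in the pocket of the oblong notched stand (underside 10 mm above the table).
- headshell: Aluminium headshell, 40 g, lying flat: body 46 (x) x 26 (y) x 16 mm; on it a grip rib 12 mm wide (y), from x = -19 to +15 mm, from 16 to 32 mm above the underside; a round connector stub 10 mm thick, axis 6 mm above the underside, from the +x end to x = +37 mm. Origin: centre of the body's underside; x towards the stub. Starts in the round stand (underside at 10 mm), yaw random within 1.1 rad.
- round_stand: Home of the weight: round birch plywood dish, 108 mm across and 18 mm high, fixed, with a round recess 84 mm across whose floor is 10 mm above the table (8 mm deep). Origin: centre of its underside, at table height; z up.
- square_stand: Home of the cap: square birch plywood block 90 x 90 x 18 mm, fixed, with a round hole 48 mm across in the middle of its top, its floor 10 mm above the table (8 mm deep). Origin: centre of its underside, at table height; z up.
- notched_stand: Home of the headshell: oblong birch plywood block 96 (x) x 80 (y) x 18 mm, fixed, with a pocket 56 (x) x 40 (y) mm in the middle of its top and a notch 22 mm wide from the pocket out through the +x end; both floors 10 mm above the table (8 mm deep). The stub must lie in the notch: the other way round it does not go in. Origin: centre of its underside; x towards the notch, yaw within 0.4 rad.
- coaster: Free spot: round cork coaster with a black edge, 100 mm across and 6 mm thick, fixed, empty at the start. Origin: centre of its underside, at table height; z up.
- mug: White ceramic mug, bystander, 76 mm across and 85 mm high, handle at its own +y side (reaching about 65 mm from its axis). Origin: centre of its underside; z up.
- brush: Wooden stylus brush lying flat, bystander, 92 mm long (x from -45 to +47 mm), 15 mm wide and 12 mm high. Origin: on its underside near the middle; x towards the black bristles.
- bottle: Small closed amber glass bottle of cleaner with a black cap, bystander, 42 mm across and 82 mm high. Origin: centre of its underside; z up.
Mind the look-alikes: they are no part of the job. Of the things like the headshell, leave any that is orange or purple; of the rest the larger one is meant.

How it is judged:
By the outcome, as a careful person would: the job done as asked, in the order asked, and still so for the second after the job is handed in, with the robot touching nothing.
It also fails if it takes over 115 s, if anything falls off the work surface, if the arm or the gripper's body presses on something with over 40 N, if the wrist force passes 120 N, or if a joint passes its speed limit or range.

ROBOT

A 6-joint arm with a two-finger parallel gripper is mounted at the origin on the work surface. World frame = base frame: x ahead of the robot, y to its left, z up, the work surface at z = 0. Lengths are in m, angles in rad, forces in N, time in s.
With the tool pointing down it reaches from about 0.3 to 1 m from the base axis. Payload 5.1 kg.
Tool frame: the origin (TCP) lies midway between the tips of the shut fingers; the grasp point (between the pads) lies 19 mm behind it (arm.grip_point_offset is the distance from the TCP to the grasp point, in m); z points along the fingers, y is the direction in which the jaws open and shut (so a half turn about z gives the same grasp; the last joint's range is limited). The gripper opens to 95 mm and grips with 3 to 60 N. Pads are 20 mm wide; open, the fingers measure 119 mm over their backs; the gripper's body (75 mm by 180 mm) begins 59 mm behind the grasp point.
Start: joints at [1.035, 0.124, 1.65, -0, 1.367, -0.083], TCP at [0.284, 0.584, 0.215] pointing down, gripper open.
Joint ranges: [-2.61, 2.61], [-1.02, 2.33], [0.03, 2.71], [-1.35, 4.49], [0.32, 2.68], [-2.91, 2.91]. Speed limits (rad/s): [2.57, 2.57, 3.14, 3.14, 3.14, 3.14].

INTERFACE

Orientations are given as a rotation vector (axis times angle).
In Python, from station import arm, vision gives the robot as it stands.
- The arm moves only by the tool play_rows, never from a script. Its argument "moves" is one flat list of numbers, 7 for each row, row after row: the shift along the world's x, y, z in m, then the turn, a rotation vector about the world's x, y, z in rad, then the closure, from 0 (fully open) to 1 (shut). A call has 1 to 20 rows; each row shifts and turns the commanded pose from where the row before left it; what a row does not reach is not made up. A row lasts 1/8 s, in which the tool goes at most 62.5 mm and 10.7 degrees, less where a joint would pass 70% of its speed; a pose out of reach is approached as far as the arm can. A call is refused whole if a number of a shift passes 0.0625 or a number of a turn 0.188, either way. A call with a gripper value outside its range is refused whole. The fingers move at their own pace and stop on an object; "newtons" is the grip in N (left out, the last holds). Time passes only in rows, so rows that do not move let the fingers close. It gives the time, the measured TCP pose, the force and the opening at its end, in the units of the state.
- arm.get_state(): the state, without advancing time (a new reading comes with each control period).
- vision.read_camera(name): name is "scene" or "top"; returns a dict with "color" (420x560x3 uint8, red, green, blue), "depth" (420x560 float32, m along the optical axis (not along the pixel's ray), 0 where there is no reading), "intrinsics" (3x3 intrinsics, pixels), "world_from_camera" (4x4, takes a point from camera to world coordinates). Camera axes: x right, y down, z forward; pixel columns grow to the right and rows downward; lengths in m; the calibration is good to about 2 mm. A picture is of the moment at which its call begins.
- arm.hand_in(): hands the job in, once; it reports no verdict.
Trained networks look in the newest picture that a camera, given by its name, has taken for a name from the list of things; names that differ only in an ending like _2 or _b are one class to them, and where a whole thing is asked for, a point or a joint stands for the part that bears it (a point fixed in the world has none). Each returns a list of dicts, best first, with "score" (0 to 1); they miss things now and then, are a little off and sometimes report something else, mostly with a low value. They report only what shows in the picture. A call takes as long as a camera call. They do not tell look-alikes from the thing itself.
- vision.find_in(camera, label): "xyz" ([x, y, z] in m, in world coordinates, good to about 4 mm: the middle of the surface that is visible of it).
- vision.place_of(camera, label): "xyz" ([x, y, z] in m, in world coordinates, good to about 4 mm: a listed point, or the origin of a listed thing).
The state is a dict: "clock": time; "qpos": joint angles; "qvel": joint speeds; "tau": joint torques, N m; "tool_pos": TCP position; "eef_rot": TCP orientation; "ft_force": force on the tool from outside, world axes, zero at the start; "wrist_torque": the same for the moment, N m; "gripper_width": finger opening in m.
Only numpy, scipy, OpenCV 4.12 (cv2) and the standard library are available. Lean on these libraries where they do the work, as an engineer would, in place of code of your own. Each camera call takes 0.05 s, during which the arm holds its last target.

## Working session

There is one attempt and no reset: what is moved stays moved. The work goes in short steps, Python scripts to look and compute and a tool call to move; the robot and the scene stay as the last step left them, time stands still between calls to the robot, and variables do not carry over. Pictures are saved under pics/ and viewed, and the job is handed in when it is done.

Besides the shell and the picture viewer there is one more tool, called after "Request:" by a JSON object that holds its "op" and its "data". play_rows: Moves the arm, as the interface text tells. Its arguments: {"type":"object","properties":{"moves":{"type":"array","items":{"type":"number"}},"newtons":{"type":"number"}},"required":["moves"]}

```bash
ls; mkdir -p pics
python3 - <<'E'
from station import arm, vision
import cv2,numpy as np
s=arm.get_state();print({k:np.round(v,3).tolist() for k,v in s.items()})
for c in("scene","top"):
    r=vision.read_camera(c);cv2.imwrite(f"pics/{c}0.png",r["color"][:,:,::-1]);np.savez(f"/tmp/{c}0.npz",**r)
    print(c,r["intrinsics"].tolist(),np.round(r["world_from_camera"],3).tolist())
    for l in["weight","cap","headshell","round_stand","square_stand","notched_stand","coaster","mug","brush","bottle"]:
        try: print(l,[(np.round(d["xyz"],3).tolist(),round(d["score"],2)) for d in vision.place_of(c,l)])
        except Exception as e: print(l,e)
print(arm.get_state()["clock"])
E
```

```text
pics
{'clock': 0.0, 'qpos': [1.035, 0.125, 1.652, -0.0, 1.367, -0.083], 'qvel': [-0.001, -0.001, -0.001, -0.002, -0.0, -0.001], 'tau': [0.001, -41.76, -35.993, 0.077, 0.049, -0.0], 'tool_pos': [0.284, 0.584, 0.213], 'eef_rot': [-0.705, -3.061, 0.003], 'ft_force': [-0.481, 0.264, -0.111], 'wrist_torque': [0.022, 0.015, -0.025], 'gripper_width': 0.095}
scene [[510.8216983591039, 0.0, 272.954439713814], [0.0, 510.8216983591039, 208.9887564835978], [0.0, 0.0, 1.0]] [[-0.733, 0.361, -0.577, 1.078], [0.68, 0.402, -0.613, 0.628], [0.011, -0.842, -0.54, 0.538], [0.0, 0.0, 0.0, 1.0]]
weight [([0.487, 0.07, 0.018], 0.95)]
cap [([0.481, -0.212, 0.011], 0.55)]
headshell [([0.56, 0.35, 0.003], 0.78), ([0.693, 0.267, -0.001], 0.6), ([0.715, 0.176, -0.002], 0.52)]
round_stand [([0.586, 0.227, 0.003], 0.98)]
square_stand [([0.49, 0.067, -0.0], 0.98), ([0.646, -0.27, 0.0], 0.66)]
notched_stand [([0.478, -0.208, 0.001], 0.78), ([0.649, -0.271, 0.002], 0.51)]
coaster [([0.575, -0.098, 0.002], 0.6)]
mug [([0.651, -0.272, 0.001], 0.75)]
brush [([0.39, -0.052, -0.003], 0.52)]
bottle [([0.427, 0.282, -0.00
[... 196 characters left out ...]
.026, -0.002, 0.031], [0.001, -0.047, -0.999, 1.028], [0.0, 0.0, 0.0, 1.0]]
weight [([0.484, 0.072, 0.021], 0.7)]
cap [([0.49, -0.203, 0.014], 0.81)]
headshell [([0.583, 0.231, 0.01], 0.89), ([0.56, 0.347, -0.001], 0.82), ([0.694, 0.271, 0.001], 0.62), ([0.714, 0.186, -0.003], 0.49)]
round_stand [([0.587, 0.23, -0.0], 0.95)]
square_stand [([0.489, 0.07, -0.005], 0.56)]
notched_stand [([0.481, -0.21, 0.001], 0.9)]
coaster [([0.571, -0.099, -0.001], 0.66), ([0.584, 0.231, 0.009], 0.18)]
mug [([0.65, -0.269, -0.0], 0.71), ([0.484, -0.205, 0.015], 0.63), ([0.428, 0.276, 0.003], 0.52)]
brush [([0.482, -0.209, -0.002], 0.57)]
bottle [([0.43, 0.273, 0.001], 0.74), ([0.48, -0.208, 0.001], 0.34)]
1.1
```

View pics/scene0.png

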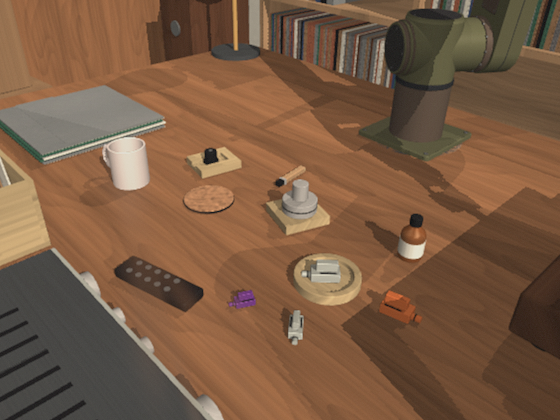

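View pics/top0.png

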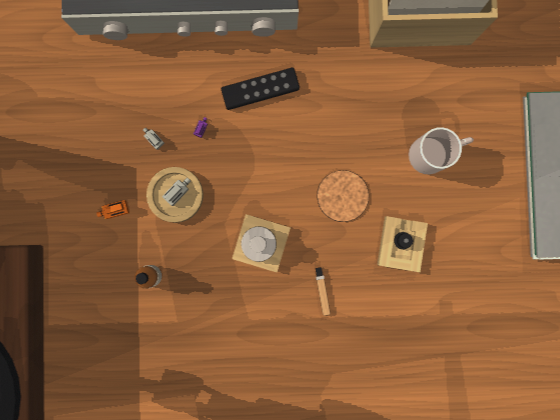

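Top view: the candidates for the headshell are the silver one in the round stand (175,192), the small silver one (152,139), purple (201,128) and orange (113,209). I take the larger silver one in the round stand. Next come close crops and a height check from both views.

```bash
cat > h.py <<'E'
import numpy as np,cv2
def cloud(r):
    K=r["intrinsics"];d=r["depth"];T=r["world_from_camera"]
    v,u=np.mgrid[:d.shape[0],:d.shape[1]]
    P=np.stack([(u-K[0,2])/K[0,0]*d,(v-K[1,2])/K[1,1]*d,d],-1)@T[:3,:3].T+T[:3,3]
    P[d<=0]=np.nan
    return P
def crop(r,u0,v0,w,h,f,name):
    c=r["color"][v0:v0+h,u0:u0+w,::-1];cv2.imwrite(name,cv2.resize(c,None,fx=f,fy=f,interpolation=cv2.INTER_CUBIC))
def ortho(r,cx,cy,half,z,ppm=4000):
    # rectify colour onto plane z; image up=+x, left=+y
    n=int(2*half*ppm);i,j=np.mgrid[:n,:n]
    X=cx+half-(i+.5)/ppm;Y=cy+half-(j+.5)/ppm
    T=np.linalg.inv(r["world_from_camera"]);P=np.stack([X,Y,np.full_like(X,z)],-1)@T[:3,:3].T+T[:3,3]
    K=r["intrinsics"];u=P[...,0]/P[...,2]*K[0,0]+K[0,2];v=P[...,1]/P[...,2]*K[1,1]+K[1,2]
    return cv2.remap(r["color"][:,:,::-1].copy(),u.astype(np.float32),v.astype(np.float32),cv2.INTER_CUBIC)
def levels(P,cx,cy,rad,zlo,zhi):
    m=(np.hypot(P[...,0]-cx,P[...,1]-cy)<rad)&(P[...,2]>zlo)&(P[...,2]<zhi);return P[m]
E
python3 - <<'E'
from h import *
S=dict(np.load('/tmp/scene0.npz'));T=dict(np.load('/tmp/top0.npz'))
for n,(x,y) in dict(weight=(.487,.07),cap=(.482,-.206),head=(.585,.23),coaster=(.573,-.098)).items():
    for nm,r in(("top",T),("scene",S)):
        p=levels(cloud(r),x,y,.075,-.02,.12)
        h,_=np.histogram(p[:,2],bins=np.arange(-.01,.09,.004))
        print(n,nm,len(p),h.tolist())
P=cloud(T)
for (n,x,y,zl,zh) in [("knob",.487,.07,.068,.085),("captop",.482,-.206,.034,.048),("rib",.585,.23,.037,.05)]:
    for nm,r in(("top",T),("scene",S)):
        p=levels(cloud(r),x,y,.05,zl,zh);print(n,nm,len(p),p.mean(0).round(4) if len(p) else 0,((p.max(0)+p.min(0))/2).round(4) if len(p) else 0,np.ptp(p,axis=0).round(3) if len(p) else 0)
a=[ortho(T,.487,.07,.065,.018,3000),ortho(T,.482,-.206,.065,.018,3000)]
b=[ortho(T,.585,.23,.065,.018,3000),ortho(T,.573,-.098,.065,.006,3000)]
cv2.imwrite('pics/o1.png',cv2.resize(np.vstack([np.hstack(a),np.hstack(b)]),(600,600)))
a=[ortho(S,.487,.07,.065,.018,3000),ortho(S,.482,-.206,.065,.018,3000)]
b=[ortho(S,.585,.23,.065,.018,3000),ortho(S,.573,-.098,.065,.006,3000)]
cv2.imwrite('pics/o2.png',cv2.resize(np.vstack([np.hstack(a),np.hstack(b)]),(600,600)))
E
```

```text
weight top 4616 [1, 288, 1724, 408, 4, 12, 562, 618, 18, 6, 17, 4, 80, 558, 103, 0, 0, 1, 0, 2, 32, 159, 19, 0]
weight scene 3111 [0, 26, 1061, 146, 102, 114, 398, 272, 64, 51, 79, 61, 77, 338, 33, 28, 31, 30, 31, 30, 30, 109, 0, 0]
cap top 4618 [2, 343, 1768, 377, 218, 265, 753, 681, 23, 9, 7, 28, 133, 11, 0, 0, 0, 0, 0, 0, 0, 0, 0, 0]
cap scene 1760 [0, 18, 633, 112, 122, 153, 295, 285, 25, 17, 21, 19, 58, 2, 0, 0, 0, 0, 0, 0, 0, 0, 0, 0]
head top 4557 [0, 275, 1444, 386, 472, 604, 514, 505, 125, 102, 3, 12, 51, 60, 4, 0, 0, 0, 0, 0, 0, 0, 0, 0]
head scene 4554 [0, 67, 1671, 123, 522, 467, 864, 374, 153, 83, 44, 46, 103, 37, 0, 0, 0, 0, 0, 0, 0, 0, 0, 0]
coaster top 4554 [4, 320, 1799, 1383, 1014, 34, 0, 0, 0, 0, 0, 0, 0, 0, 0, 0, 0, 0, 0, 0, 0, 0, 0, 0]
coaster scene 2296 [0, 25, 1136, 594, 541, 0, 0, 0, 0, 0, 0, 0, 0, 0, 0, 0, 0, 0, 0, 0, 0, 0, 0, 0]
knob top 210 [0.4859 0.0677 0.0758] [0.4863 0.0678 0.0764] [0.027 0.029 0.011]
knob scene 158 [0.4893 0.0726 0.0741] [0.4878 0.0701 0.0729] [0.028 0.031 0.009]
captop top 172 [ 0.4848 -0.2087  0.0396] [ 0.4853 -0.2094  0.0388] [0.026 0.027 0.009]
captop scene 79 [ 0.4876 -0.2039  0.0389] [ 0.4856 -0.2062  0.0384] [0.026 0.028 0.008]
rib top 116 [0.5864 0.2272 0.0422] [0.5862 0.2272 0.042 ] [0.028 0.03  0.009]
rib scene 151 [0.5885 0.231  0.0409] [0.5883 0.2304 0.0404] [0.031 0.03  0.007]
```

View pics/o1.png

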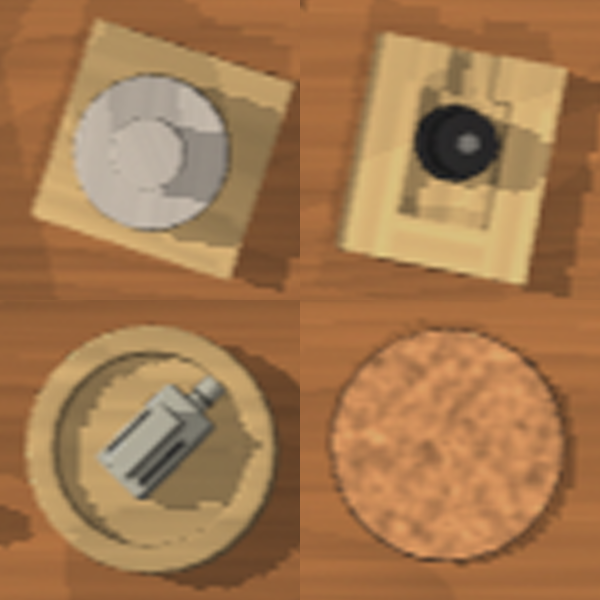

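View pics/o2.png

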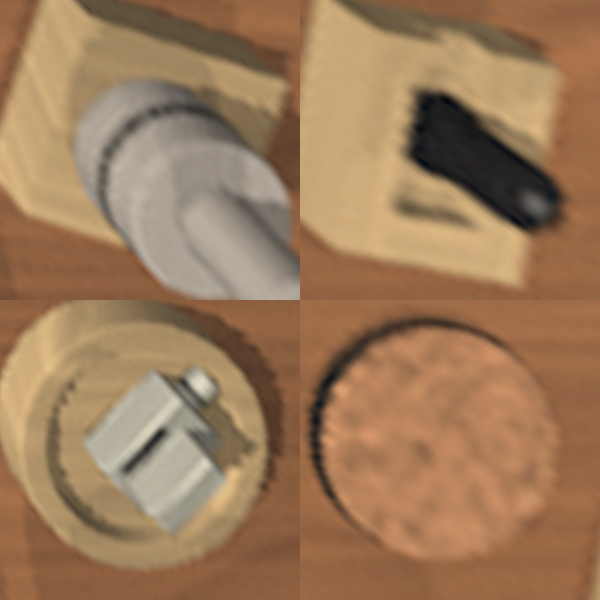

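The crop confirms the choice. The silver headshell in the round stand has its stub towards +x−y. Heights agree with the text (knob 75–76 mm, cap 39, rib 41–42). Now a finer fit of the outlines.

Run:
```python
from h import *
S=dict(np.load('/tmp/scene0.npz'));T=dict(np.load('/tmp/top0.npz'))
def wood(o):
    h=cv2.cvtColor(o,cv2.COLOR_BGR2HSV);return h
for n,(x,y,z) in dict(square=(.487,.066,.018),notched=(.482,-.207,.018)).items():
    for nm,r in(("T",T),("S",S)):
        o=ortho(r,x,y,.075,z,4000);cv2.imwrite(f'pics/{n}{nm}.png',o)
im=[cv2.imread(f'pics/{n}{k}.png') for n in("square","notched") for k in "TS"]
def grid(o):
    o=o.copy()
    for k in range(0,600,40): 
        cv2.line(o,(k,0),(k,600),(255,255,0) if k==280 or k==320 else (120,120,120),1);cv2.line(o,(0,k),(600,k),(120,120,120),1)
    return o
w=np.vstack([np.hstack(im[:2]),np.hstack(im[2:])]);cv2.imwrite('pics/st.png',cv2.resize(w,(600,600)))
# circle fits by depth-free: coaster & round stand outlines via depth
for nm,r in(("T",T),("S",S)):
    P=cloud(r)
    for n,x,y,zl,zh,rad in[("coaster",.573,-.098,.0035,.012,.06),("rstand rim",.585,.23,.015,.022,.062)]:
        p=levels(P,x,y,rad,zl,zh)
        q=p[:,:2].astype(np.float32)
        c,rr=cv2.minEnclosingCircle(q);hull=cv2.convexHull(q)[:,0]
        A=np.c_[hull*2,np.ones(len(hull))];s=np.linalg.lstsq(A,(hull**2).sum(1),rcond=None)[0]
        print(n,nm,np.round(c,4),round(rr,4),"LS",s[:2].round(4),round(float(np.sqrt(s[2]+s[0]**2+s[1]**2)),4))
    # rectangles
    for n,x,y in[("square",.487,.066),("notched",.482,-.207)]:
        p=levels(P,x,y,.075,.014,.023)[:,:2].astype(np.float32)
        b=cv2.minAreaRect(p);print(n,nm,np.round(b[0],4),np.round(b[1],4),round(b[2],1))
    p=levels(P,.585,.23,.04,.0365,.05)
    q=p[:,:2]-p[:,:2].mean(0);w,v=np.linalg.eigh(q.T@q);print("rib",nm,v[:,1],np.arctan2(v[1,1],v[0,1]),p.mean(0).round(4), cv2.minAreaRect(p[:,:2].astype(np.float32)))
    p=levels(P,.585,.23,.04,.022,.05); b=cv2.minAreaRect(p[:,:2].astype(np.float32));print("body",nm,b)
```

```text
coaster T [ 0.5732 -0.0975] 0.0594 LS [ 0.5729 -0.099 ] 0.0572
rstand rim T [0.5854 0.2291] 0.054 LS [0.5853 0.229 ] 0.0534
square T [0.4871 0.0639] [0.0901 0.09  ] 71.7
notched T [ 0.4782 -0.209 ] [0.0814 0.0958] 79.0
rib T [-0.68321258  0.73021953] 2.3229494326557774 [0.5864 0.2272 0.0422] ((0.586478054523468, 0.22690211236476898), (0.011996610090136528, 0.03370193392038345), 41.76242446899414)
body T ((0.5919474363327026, 0.22207216918468475), (0.026486864313483238, 0.05683690309524536), 44.689449310302734)
coaster S [ 0.5754 -0.0954] 0.0519 LS [ 0.576  -0.0951] 0.0504
rstand rim S [0.5856 0.2313] 0.055 LS [0.5861 0.2313] 0.054
square S [0.4874 0.0663] [0.0934 0.0921] 72.0
notched S [ 0.4781 -0.2072] [0.0862 0.0979] 78.6
rib S [-0.72074977  0.69319533] 2.37567965786274 [0.5887 0.231  0.0407] ((0.5872209072113037, 0.22988498210906982), (0.013457474298775196, 0.0332861952483654), 45.9552116394043)
body S ((0.588410496711731, 0.22837264835834503), (0.028831904754042625, 0.045832034200429916), 43.97917175292969)
```

View pics/st.png

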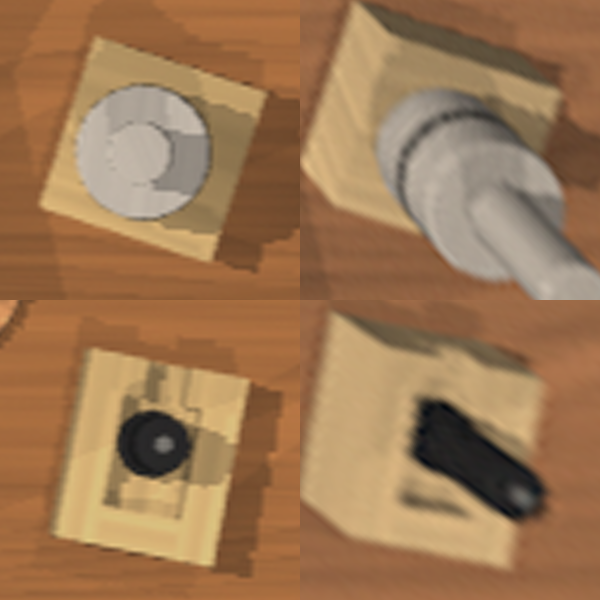

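```bash
cat > st.py <<'E'
from station import arm
import numpy as np
from scipy.spatial.transform import Rotation as R
def show():
    s=arm.get_state();M=R.from_rotvec(s["eef_rot"]).as_matrix()
    print("t",round(s["clock"],2),"pos",np.round(s["tool_pos"],4),"z",M[:,2].round(3),"jaw",round(np.arctan2(M[1,1],M[0,1]),3),"q",np.round(s["qpos"],2),"F",np.round(s["ft_force"],1),"w",round(s["gripper_width"],4))
if __name__=="__main__": show()
E
python3 st.py
```

```text
t 1.1 pos [0.2844 0.5845 0.2147] z [ 0.  0. -1.] jaw 1.118 q [ 1.04  0.12  1.65  0.    1.37 -0.08] F [ 0.1 -0.6  0.8] w 0.0951
```

Request:
{"op": "play_rows", "data": {"moves": [0.01,-0.0396,0,0,0,0,0,0.01,-0.0396,0,0,0,0,0,0.01,-0.0396,0,0,0,0,0,0.01,-0.0396,0,0,0,0,0,0.01,-0.0396,0,0,0,0,0,0.01,-0.0396,0,0,0,0,0,0.01,-0.0396,0,0,0,0,0,0.01,-0.0396,0,0,0,0,0,0.01,-0.0396,0,0,0,0,0,0.01,-0.0396,0,0,0,0,0,0.01,-0.0396,0,0,0,0,0,0.01,-0.0396,0,0,0,0,0,0.01,-0.0396,0,0,0,0,0,0.01,-0.0396,0,0,0,0,0,0.01,-0.0396,0,0,0,0,0,0.01,-0.0396,0,0,0,0,0,0.01,-0.0396,0,0,0,0,0,0.01,-0.0396,0,0,0,0,0,0.01,-0.0396,0,0,0,0,0,0.01,-0.0396,0,0,0,0,0], "newtons": 12}}

```text
clock: 3.6
tool_pos: [0.4846, -0.209, 0.2149]
eef_rot: [0.705, 3.061, 0.0]
ft_force: [0.9, -0.1, 0.2]
gripper_width: 0.0951
```

```bash
python3 st.py
```

```text
t 3.6 pos [ 0.4846 -0.209   0.2149] z [ 0.001 -0.    -1.   ] jaw 1.118 q [-0.51 -0.15  1.92  0.    1.37 -1.63] F [ 0.9 -0.1  0.2] w 0.0951
```

Request:
{"op": "play_rows", "data": {"moves": [0.001,0.001,-0.035,0,0,0,0,0,0,-0.04,0,0,0,0,0,0,-0.04,0,0,0,0,0,0,-0.03,0,0,0,0,0,0,-0.02,0,0,0,0,0,0,-0.015,0,0,0,0,0,0,-0.012,0,0,0,0,0,0,0,0,0,0,0]}}

```text
clock: 4.6
tool_pos: [0.485, -0.2063, 0.022]
eef_rot: [-0.705, -3.06, -0.001]
ft_force: [-0.5, 0.5, -0.1]
gripper_width: 0.0949
```

Run:
```python
from station import vision
from st import show
from h import *
show()
r=vision.read_camera("scene");crop(r,130,80,160,120,5,"pics/c1.png")
```

```text
t 4.6 pos [ 0.485  -0.2063  0.022 ] z [-0.001  0.001 -1.   ] jaw 1.118 q [-0.5   0.06  2.07  0.    1.01 -1.62] F [-0.5  0.5 -0.1] w 0.0949
```

View pics/c1.png

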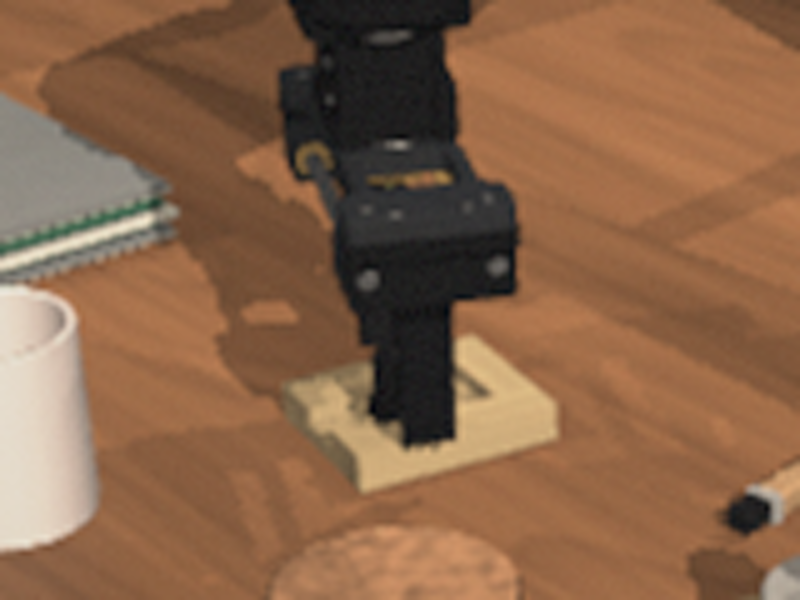

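The fingers straddle the cap just above the stand top, with no contact. Closing.

Request:
{"op": "play_rows", "data": {"moves": [0,0,0,0,0,0,0.4,0,0,0,0,0,0,0.7,0,0,0,0,0,0,1,0,0,0,0,0,0,1,0,0,0,0,0,0,1,0,0,0,0,0,0,1,0,0,0.01,0,0,0,1,0,0,0.02,0,0,0,1,0,0,0.03,0,0,0,1,0,0,0,0,0,0,1], "newtons": 12}}

```text
clock: 5.9
tool_pos: [0.4875, -0.2077, 0.086]
eef_rot: [0.704, 3.055, -0.003]
ft_force: [1.5, 0.2, -0.3]
gripper_width: 0.0274
```

Run:
```python
from station import vision
from st import show
from h import *
show()
r=vision.read_camera("scene");crop(r,130,80,160,120,5,"pics/c2.png")
```

```text
t 5.9 pos [ 0.4875 -0.2077  0.086 ] z [ 0.006 -0.003 -1.   ] jaw 1.118 q [-0.5  -0.03  2.03 -0.    1.13 -1.62] F [ 1.5  0.2 -0.3] w 0.0274
```

View pics/c2.png

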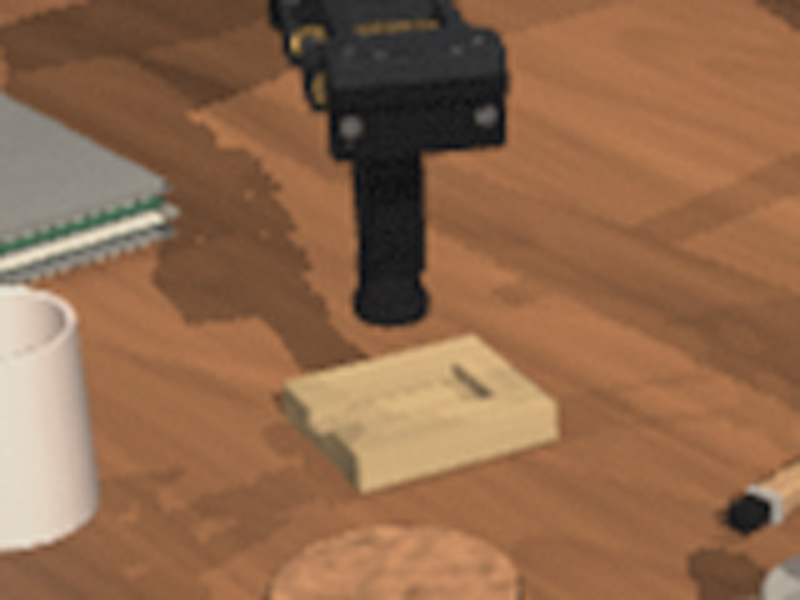

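Request:
{"op": "play_rows", "data": {"moves": [0.022,0.0275,0,0,0,0,1,0.022,0.0275,0,0,0,0,1,0.022,0.0275,0,0,0,0,1,0.022,0.0275,0,0,0,0,1,0,0,0,0,0,0,1,0,0,-0.02,0,0,0,1,0,0,-0.02,0,0,0,1,0,0,-0.012,0,0,0,1,0,0,0,0,0,0,1,0,0,0,0,0,0,1]}}

```text
clock: 7.2
tool_pos: [0.5729, -0.0968, 0.03]
eef_rot: [-0.706, -3.06, -0.0]
ft_force: [-0.2, 0.2, 0.3]
gripper_width: 0.0272
```

Run:
```python
from station import vision
from st import show
from h import *
show()
r=vision.read_camera("scene");crop(r,130,130,160,120,5,"pics/c3.png")
```

```text
t 7.2 pos [ 0.5729 -0.0968  0.03  ] z [-0.001  0.    -1.   ] jaw 1.117 q [-0.26  0.16  1.94  0.    1.04 -1.38] F [-0.2  0.2  0.3] w 0.0272
```

View pics/c3.png

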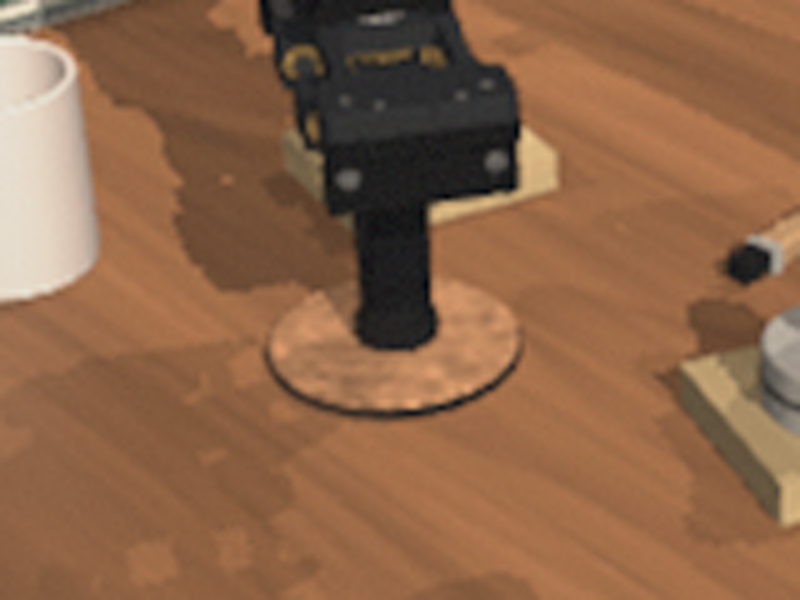

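Request:
{"op": "play_rows", "data": {"moves": [0.001,0,-0.006,0,0,0,1,0,0,-0.004,0,0,0,1,0,0,-0.0015,0,0,0,1,0,0,0,0,0,0,1]}}

```text
clock: 7.75
tool_pos: [0.5767, -0.0978, 0.0225]
eef_rot: [0.703, 3.057, -0.002]
ft_force: [-3.2, -0.8, 12.2]
gripper_width: 0.0274
```

```bash
python3 st.py
```

```text
t 7.75 pos [ 0.5767 -0.0978  0.0225] z [ 0.004 -0.003 -1.   ] jaw 1.118 q [-0.26  0.17  1.94 -0.    1.02 -1.38] F [-3.2 -0.8 12.2] w 0.0274
```

Request:
{"op": "play_rows", "data": {"moves": [-0.001,0,0.003,0,0,0,1,0,0,0,0,0,0,1]}}

```text
clock: 8.0
tool_pos: [0.5737, -0.0965, 0.0226]
eef_rot: [0.705, 3.061, 0.0]
ft_force: [-0.8, 0.2, 4.7]
gripper_width: 0.0275
```

```bash
python3 st.py
```

```text
t 8.0 pos [ 0.5737 -0.0965  0.0226] z [ 0.001 -0.    -1.   ] jaw 1.118 q [-0.26  0.17  1.95  0.    1.02 -1.38] F [-0.8  0.2  4.7] w 0.0275
```

Request:
{"op": "play_rows", "data": {"moves": [0,0,0.0005,0,0,0,1,0,0,0,0,0,0,0.6,0,0,0,0,0,0,0.5,0,0,0,0,0,0,0.4,0,0,0,0,0,0,0.3,0,0,0.03,0,0,0,0.3,0,0,0.05,0,0,0,0.3,0,0,0.05,0,0,0,0,0,0.03,0.01,0,0,0,0,0,0.03,0,0,0,0,0,0,0.03,0,0,0,0,0,0,0.03,0,0,0,0,0,0,0.03,0,0,0,0,0,0,0,0,0,0,0,0]}}

```text
clock: 9.75
tool_pos: [0.5732, 0.0549, 0.1626]
eef_rot: [-0.701, -3.062, 0.0]
ft_force: [0.3, -0.1, 0.2]
gripper_width: 0.0947
```

Run:
```python
from station import vision
from st import show
from h import *
show()
r=vision.read_camera("scene");np.savez("/tmp/scene1.npz",**r);crop(r,130,130,160,120,5,"pics/c4.png")
p=levels(cloud(r),.574,-.097,.045,.012,.06);print(p.max(0),((p.max(0)+p.min(0))/2))
r=vision.read_camera("top");cv2.imwrite("pics/t1.png",r["color"][:,:,::-1]);np.savez("/tmp/top1.npz",**r)
p=levels(cloud(r),.574,-.097,.045,.03,.06);print(len(p),p.mean(0),((p.max(0)+p.min(0))/2))
```

```text
t 9.75 pos [0.5732 0.0549 0.1626] z [-0.  0. -1.] jaw 1.121 q [ 0.   -0.    1.87  0.    1.27 -1.12] F [ 0.3 -0.1  0.2] w 0.0947
[ 0.58799817 -0.0782712   0.03842981] [ 0.57278089 -0.09273612  0.02525856]
167 [ 0.57136558 -0.09667     0.0359969 ] [ 0.57164654 -0.09697848  0.03649466]
```

View pics/c4.png

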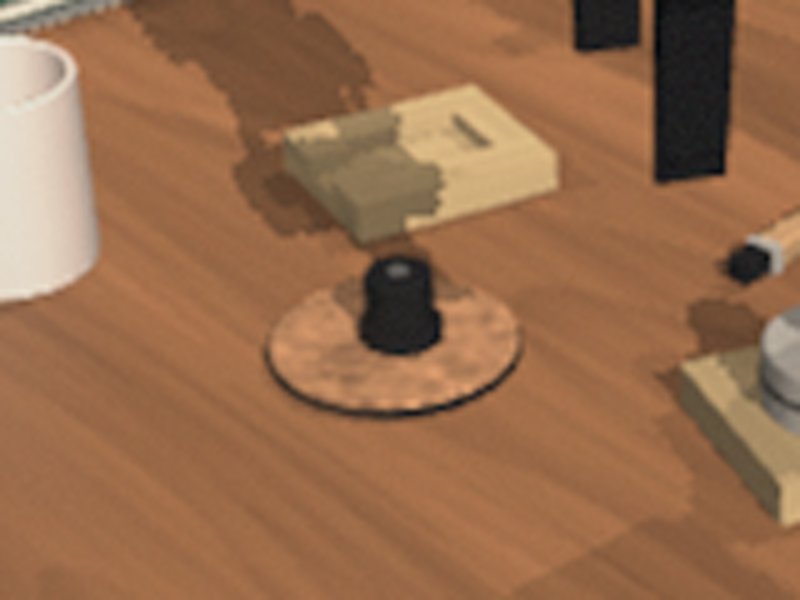

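View pics/t1.png

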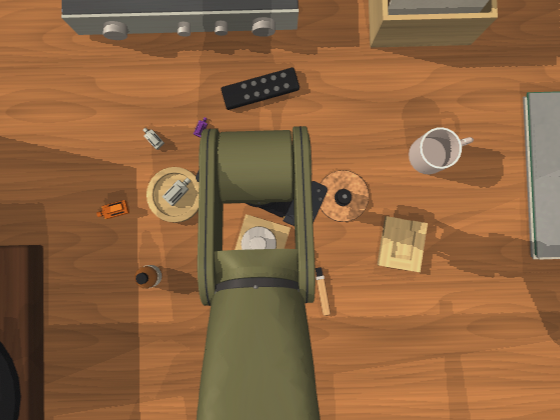

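Cap stands upright on the coaster, centred (crop px ~(400,310)). Next the headshell.

Request:
{"op": "play_rows", "data": {"moves": [0.003,0.035,0,0,0,-0.085,0,0.003,0.035,0,0,0,-0.085,0,0.003,0.035,0,0,0,-0.085,0,0.003,0.035,0,0,0,-0.085,0,0.002,0.034,0,0,0,0,0,0,0,-0.03,0,0,0,0,0,0,-0.03,0,0,0,0,0,0,0,0,0,0,0,0,0,0,0,0,0,0]}}

```text
clock: 10.98
tool_pos: [0.5883, 0.2269, 0.1038]
eef_rot: [1.214, 2.896, 0.001]
ft_force: [-0.3, -0.3, 0.3]
gripper_width: 0.095
```

Run:
```python
from station import vision
from st import show
from h import *
show()
r=vision.read_camera("scene");crop(r,250,200,160,120,5,"pics/c5.png")
r=vision.read_camera("top");np.savez("/tmp/top2.npz",**r)
S=dict(np.load('/tmp/scene1.npz'))
cv2.imwrite('pics/n2.png',np.hstack([ortho(r,.478,-.208,.06,.018,3000),ortho(S,.478,-.208,.06,.018,3000)]))
```

```text
t 10.97 pos [0.5883 0.2269 0.1038] z [ 0.001  0.    -1.   ] jaw 0.777 q [ 0.28  0.17  1.79 -0.    1.18 -0.49] F [-0.3 -0.3  0.3] w 0.095
```

View pics/c5.png

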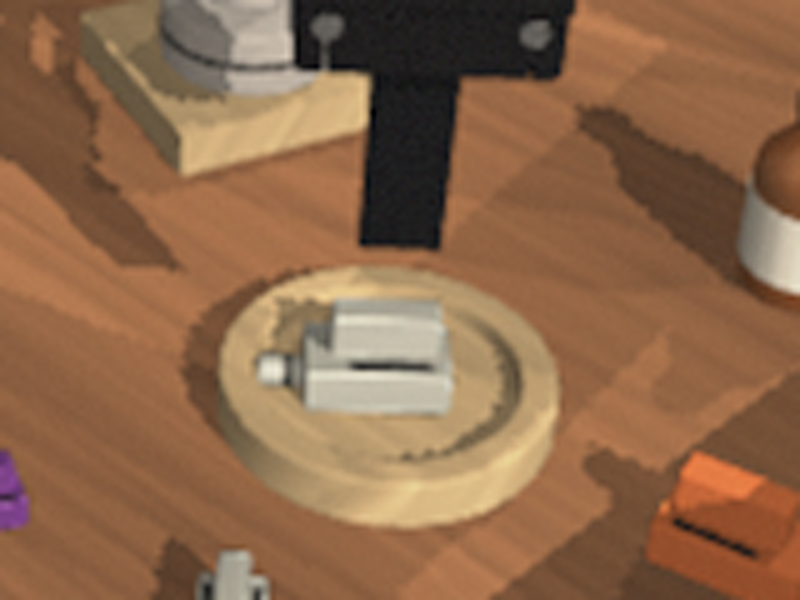

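View pics/n2.png

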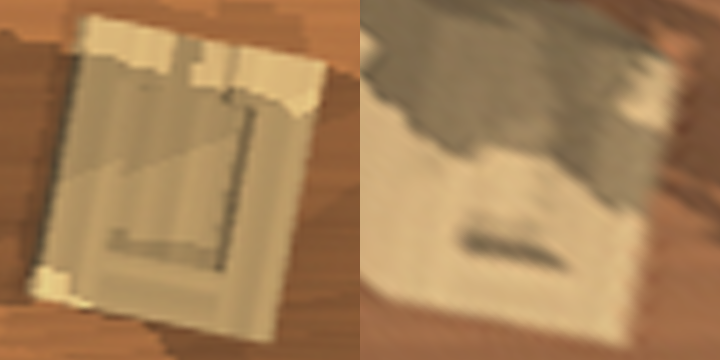

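Request:
{"op": "play_rows", "data": {"moves": [-0.001,0.002,-0.03,0,0,0,0,0,0,-0.025,0,0,0,0,0,0,-0.012,0,0,0,0,0,0,-0.007,0,0,0,0,0,0,0,0,0,0,0,0,0,0,0,0,0,0]}}

```text
clock: 11.82
tool_pos: [0.5872, 0.2297, 0.0298]
eef_rot: [1.212, 2.897, 0.002]
ft_force: [0.2, 0.7, 0.0]
gripper_width: 0.0952
```

Run:
```python
from station import vision
from st import show
from h import *
show()
r=vision.read_camera("scene");crop(r,250,200,160,120,5,"pics/c6.png")
```

```text
t 11.82 pos [0.5872 0.2297 0.0298] z [ 0.002  0.001 -1.   ] jaw 0.778 q [ 0.29  0.26  1.83 -0.    1.05 -0.49] F [0.2 0.7 0. ] w 0.0952
```

View pics/c6.png

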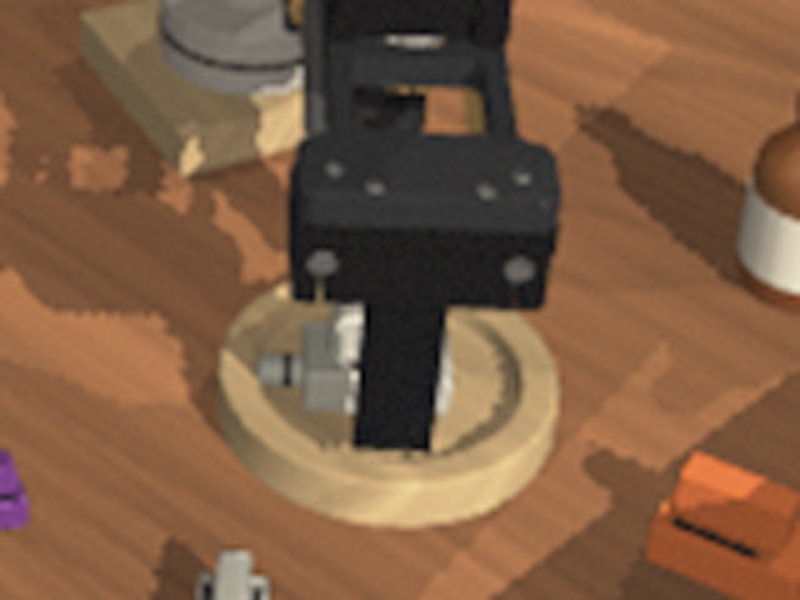

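The fingers straddle the rib and the pads are over its middle. Close and lift.

Request:
{"op": "play_rows", "data": {"moves": [0,0,0,0,0,0,0.4,0,0,0,0,0,0,0.7,0,0,0,0,0,0,1,0,0,0,0,0,0,1,0,0,0,0,0,0,1,0,0,0,0,0,0,1,0,0,0,0,0,0,1,0,0,0.005,0,0,0,1,0,0,0.015,0,0,0,1,0,0,0.03,0,0,0,1,0,0,0.04,0,0,0,1,0,0,0,0,0,0,1], "newtons": 20}}

```text
clock: 13.38
tool_pos: [0.5896, 0.2305, 0.1247]
eef_rot: [1.21, 2.891, 0.01]
ft_force: [0.0, -0.0, -0.6]
gripper_width: 0.0007
```

Run:
```python
from station import vision
from st import show
from h import *
show()
r=vision.read_camera("scene");crop(r,250,150,160,120,5,"pics/c7.png")
```

```text
t 13.38 pos [0.5896 0.2305 0.1247] z [ 0.01   0.003 -1.   ] jaw 0.778 q [ 0.29  0.15  1.78  0.    1.2  -0.49] F [ 0.  -0.  -0.6] w 0.0007
```

View pics/c7.png

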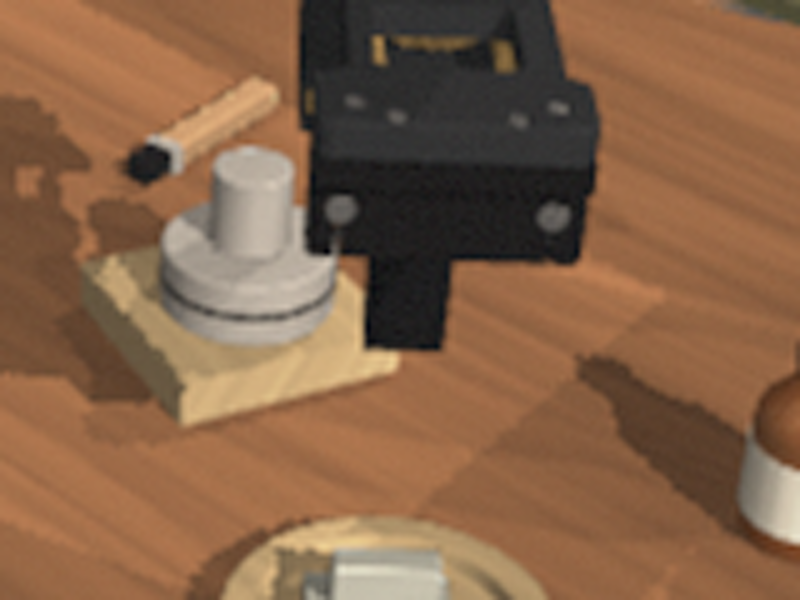

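The grip shut on nothing (width 0.7 mm) and the headshell is still in the stand. I'll compare fingertip height in the picture with the reported TCP.

Run:
```python
from station import vision
from st import show
from h import *
show()
r=vision.read_camera("scene");np.savez("/tmp/s3.npz",**r)
P=cloud(r)
p=levels(P,.589,.23,.04,.06,.25);print(len(p),np.histogram(p[:,2],bins=np.arange(.1,.2,.005)))
print(np.sort(p[:,2])[:20])
p=levels(P,.589,.23,.04,.036,.06);print("rib",p.mean(0),p[:,2].max(),cv2.minAreaRect(p[:,:2].astype(np.float32)))
crop(r,290,215,80,60,10,"pics/c8.png")
```

```text
t 13.43 pos [0.5881 0.23   0.122 ] z [ 0.005  0.002 -1.   ] jaw 0.778 q [ 0.29  0.15  1.78 -0.    1.2  -0.49] F [-0.4 -0.3 -0.7] w 0.0002
1259 (array([ 0,  0,  0,  0, 41, 41, 35, 43, 49, 48, 41,  8,  0,  0,  0,  0,  0,
        0,  0]), array([0.1  , 0.105, 0.11 , 0.115, 0.12 , 0.125, 0.13 , 0.135, 0.14 ,
       0.145, 0.15 , 0.155, 0.16 , 0.165, 0.17 , 0.175, 0.18 , 0.185,
       0.19 , 0.195]))
[0.12082433 0.12123275 0.12125721 0.12133406 0.12156257 0.12159462
 0.12177276 0.12209717 0.12216989 0.122176   0.12232071 0.12233592
 0.12237151 0.12259065 0.12284115 0.12295602 0.12297207 0.12304822
 0.12305602 0.12324715]
rib [0.58838144 0.23088792 0.04047464] 0.04354122752931022 ((0.5875367522239685, 0.23005537688732147), (0.014321834780275822, 0.033388812094926834), 48.254791259765625)
```

View pics/c8.png

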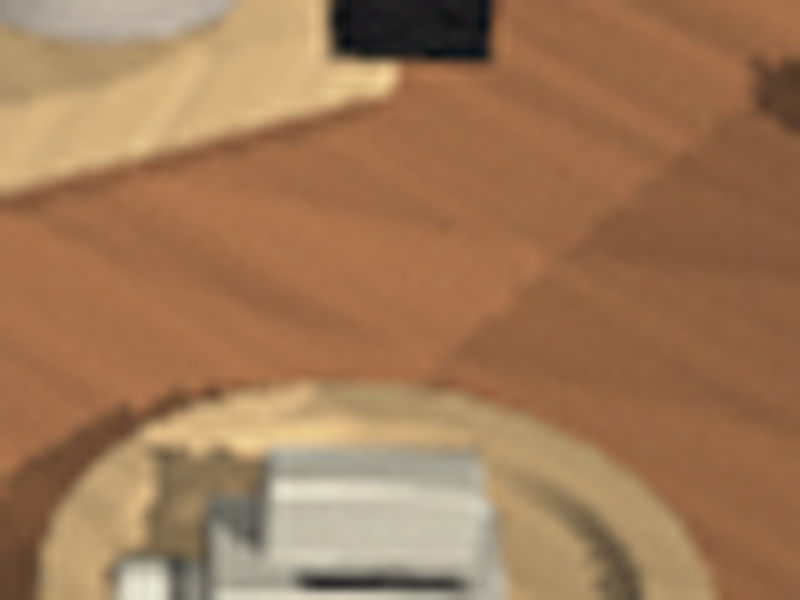

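Tip height agrees with the TCP (0.121–0.122), so the likely cause is lifting before the fingers had closed. Retry with a smaller pre-opening, and check the width before lifting.

Request:
{"op": "play_rows", "data": {"moves": [0,0,0,0,0,0,0.6,0,0,0,0,0,0,0.6,0,0,0,0,0,0,0.6,0,0,0,0,0,0,0.6,0,0,-0.03,0,0,0,0.6,0,0,-0.02,0,0,0,0.6,0,0,0,0,0,0,0.6]}}

```text
clock: 14.35
tool_pos: [0.5846, 0.2289, 0.066]
eef_rot: [-1.211, -2.894, 0.005]
ft_force: [-0.4, 0.2, 0.1]
gripper_width: 0.0378
```

```bash
python3 st.py
```

```text
t 14.35 pos [0.5846 0.2289 0.066 ] z [-0.005 -0.001 -1.   ] jaw 0.778 q [ 0.29  0.21  1.81 -0.    1.12 -0.49] F [-0.4  0.2  0.1] w 0.0378
```

Request:
{"op": "play_rows", "data": {"moves": [0.001,0,0,0,0,0,0.6,0,0,-0.02,0,0,0,0.6,0,0,-0.013,0,0,0,0.6,0,0,-0.007,0,0,0,0.6,0,0,0,0,0,0,0.6,0,0,0,0,0,0,0.6]}}

```text
clock: 15.1
tool_pos: [0.5877, 0.2296, 0.029]
eef_rot: [1.213, 2.897, 0.001]
ft_force: [0.2, 0.0, -0.1]
gripper_width: 0.0377
```

```bash
python3 st.py
```

```text
t 15.1 pos [0.5877 0.2296 0.029 ] z [ 0.001  0.    -1.   ] jaw 0.778 q [ 0.29  0.26  1.83  0.    1.05 -0.49] F [ 0.2  0.  -0.1] w 0.0377
```

Request:
{"op": "play_rows", "data": {"moves": [0,0,0,0,0,0,1,0,0,0,0,0,0,1,0,0,0,0,0,0,1,0,0,0,0,0,0,1,0,0,0,0,0,0,1,0,0,0,0,0,0,1,0,0,0,0,0,0,1,0,0,0,0,0,0,1], "newtons": 20}}

```text
clock: 16.1
tool_pos: [0.5875, 0.2295, 0.0289]
eef_rot: [1.213, 2.898, 0.0]
ft_force: [-0.2, -0.2, 2.6]
gripper_width: 0.0118
```

Run:
```python
from station import vision
from st import show
from h import *
show()
r=vision.read_camera("scene");crop(r,290,235,80,60,10,"pics/c9.png")
```

```text
t 16.1 pos [0.5875 0.2295 0.0289] z [ 0.  0. -1.] jaw 0.778 q [ 0.29  0.26  1.83 -0.    1.05 -0.49] F [-0.2 -0.2  2.6] w 0.0118
```

View pics/c9.png

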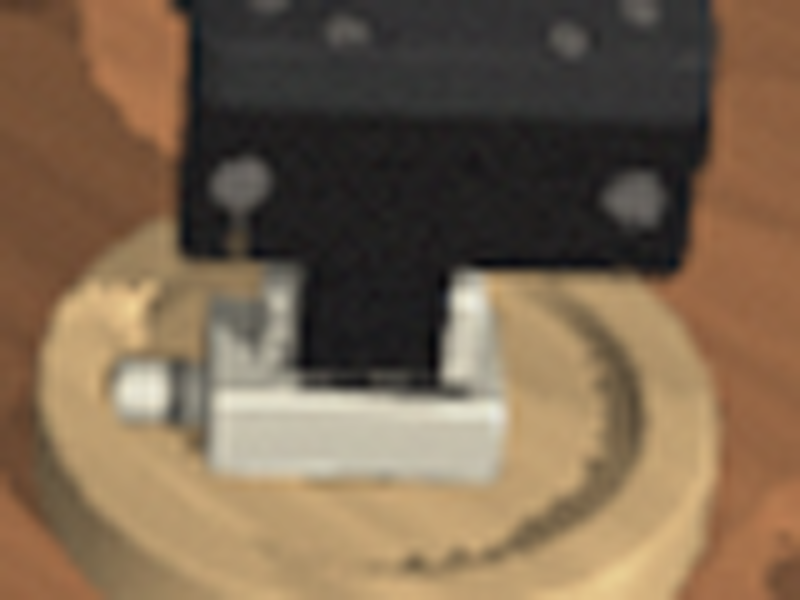

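Fingers hold the rib at 11.8 mm, just above the body. Lift gently.

Request:
{"op": "play_rows", "data": {"moves": [0,0,0.004,0,0,0,1,0,0,0.008,0,0,0,1,0,0,0.012,0,0,0,1,0,0,0.02,0,0,0,1,0,0,0.025,0,0,0,1,0,0,0.025,0,0,0,1,0,0,0.005,0,0,0,1,0,0,0,0,0,0,1]}}

```text
clock: 17.15
tool_pos: [0.5876, 0.2295, 0.1283]
eef_rot: [1.213, 2.897, 0.001]
ft_force: [0.7, 0.4, -0.7]
gripper_width: 0.0116
```

Run:
```python
from station import vision
from st import show
from h import *
show()
r=vision.read_camera("scene");crop(r,250,150,160,120,5,"pics/c10.png")
```

```text
t 17.15 pos [0.5876 0.2295 0.1283] z [ 0.001  0.    -1.   ] jaw 0.778 q [ 0.29  0.15  1.77 -0.    1.22 -0.49] F [ 0.7  0.4 -0.7] w 0.0116
```

View pics/c10.png

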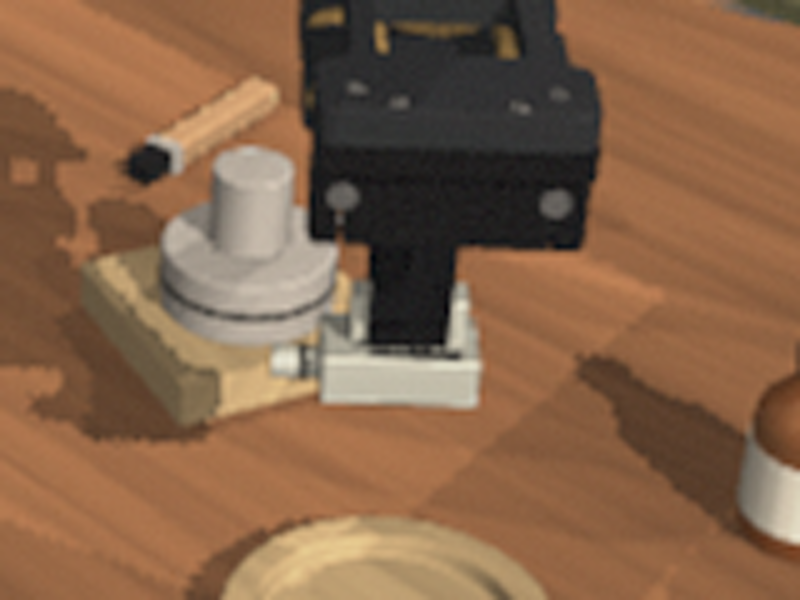

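Request:
{"op": "play_rows", "data": {"moves": [-0.008,-0.0312,0,0,0,0.0431,1,-0.008,-0.0312,0,0,0,0.0431,1,-0.008,-0.0312,0,0,0,0.0431,1,-0.008,-0.0312,0,0,0,0.0431,1,-0.008,-0.0312,0,0,0,0.0431,1,-0.008,-0.0312,0,0,0,0.0431,1,-0.008,-0.0312,0,0,0,0.0431,1,-0.008,-0.0312,0,0,0,0.0431,1,-0.008,-0.0312,0,0,0,0.0431,1,-0.008,-0.0312,0,0,0,0.0431,1,-0.008,-0.0312,0,0,0,0.0431,1,-0.008,-0.0312,0,0,0,0.0431,1,-0.008,-0.0312,0,0,0,0.0431,1,-0.008,-0.0312,0,0,0,0.0431,1,0,0,-0.03,0,0,0,1,0,0,-0.03,0,0,0,1,0,0,0,0,0,0,1,0,0,0,0,0,0,1]}}

```text
clock: 19.45
tool_pos: [0.4755, -0.2073, 0.0679]
eef_rot: [-0.297, -3.127, -0.0]
ft_force: [-0.5, 0.9, 0.2]
gripper_width: 0.0116
```

Run:
```python
from station import vision
from st import show
from h import *
show()
r=vision.read_camera("scene");crop(r,130,80,160,120,5,"pics/c11.png")
```

```text
t 19.45 pos [ 0.4755 -0.2073  0.0679] z [-0.  0. -1.] jaw 1.382 q [-0.51 -0.03  2.07 -0.    1.1  -1.9 ] F [-0.5  0.9  0.2] w 0.0116
```

View pics/c11.png

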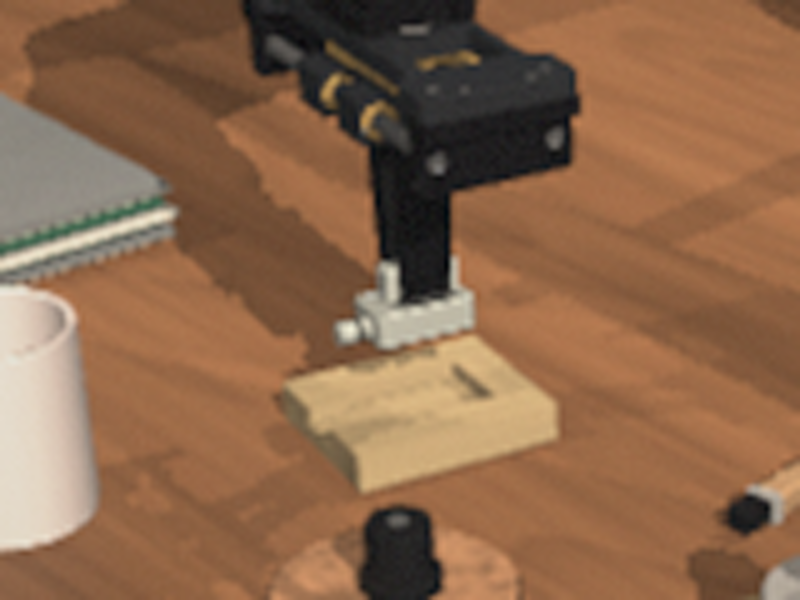

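Request:
{"op": "play_rows", "data": {"moves": [0,0,-0.015,0,0,0,1,0,0,-0.01,0,0,0,1,0,0,-0.006,0,0,0,1,0,0,-0.004,0,0,0,1,0,0,-0.003,0,0,0,1,0,0,0,0,0,0,1,0,0,0,0,0,0,1]}}

```text
clock: 20.38
tool_pos: [0.4756, -0.2075, 0.0299]
eef_rot: [0.297, 3.127, -0.0]
ft_force: [0.2, 0.6, 0.1]
gripper_width: 0.012
```

Run:
```python
from station import vision
from st import show
from h import *
show()
r=vision.read_camera("scene");crop(r,150,110,120,90,6.6,"pics/c12.png")
```

```text
t 20.38 pos [ 0.4756 -0.2075  0.0299] z [ 0. -0. -1.] jaw 1.381 q [-0.51  0.03  2.09 -0.    1.03 -1.9 ] F [0.2 0.6 0.1] w 0.012
```

View pics/c12.png

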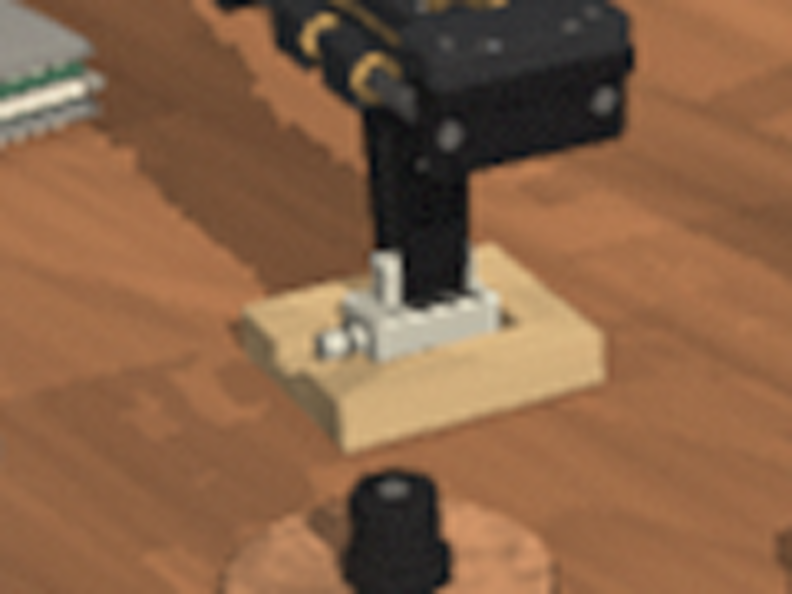

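In the pocket with the stub in the notch and no contact force. Lower 1 mm, release, retreat.

Request:
{"op": "play_rows", "data": {"moves": [0,0,-0.0008,0,0,0,1,0,0,0,0,0,0,1,0,0,0,0,0,0,0.8,0,0,0,0,0,0,0.7,0,0,0,0,0,0,0.6,0,0,0,0,0,0,0.6,0,0,0.02,0,0,0,0.6,0,0,0.04,0,0,0,0.6,0,0,0.05,0,0,0,0.6,0,0.03,0.02,0,0,0,0.4,0,0.035,0,0,0,0,0.4,0,0.035,0,0,0,0,0.4,0,0.035,0,0,0,0,0.4,0,0.035,0,0,0,0,0.4,0.006,0.035,0,0,0,0,0.4,0.006,0.035,0,0,0,0,0.4,0,0.035,0,0,0,0,0.4,0,0,0,0,0,0,0.4]}}

```text
clock: 22.68
tool_pos: [0.4872, 0.0693, 0.1588]
eef_rot: [-0.292, -3.128, -0.0]
ft_force: [-0.2, 0.1, 0.0]
gripper_width: 0.0566
```

Run:
```python
from station import vision
from st import show
from h import *
show()
r=vision.read_camera("scene");a=r
c=lambda r,u,v:cv2.resize(r["color"][v:v+60,u:u+80,::-1],(400,300),interpolation=cv2.INTER_CUBIC)
t=vision.read_camera("top")
cv2.imwrite("pics/c13.png",np.vstack([np.hstack([c(r,175,130),c(r,260,170)]),np.hstack([c(t,365,215),c(t,220,215)])]))
for n,r in(("S",r),("T",t)):
    P=cloud(r)
    p=levels(P,.478,-.208,.035,.022,.06);print(n,len(p),cv2.minAreaRect(p[:,:2].astype(np.float32)),np.sort(p[:,2])[-8:].mean())
    p=levels(P,.487,.069,.025,.068,.085);print("knob",len(p),p.mean(0) if len(p) else 0,(p.max(0)+p.min(0))/2 if len(p) else 0)
```

```text
t 22.68 pos [0.4872 0.0693 0.1588] z [-0.  0. -1.] jaw 1.385 q [ 0.03 -0.19  2.05  0.    1.28 -1.35] F [-0.2  0.1  0. ] w 0.0566
S 220 ((0.47964486479759216, -0.20376364886760712), (0.02954455278813839, 0.0502769835293293), 62.64676284790039) 0.04292991222069592
knob 154 [0.48914879 0.07261722 0.07423283] [0.48754801 0.07058525 0.07330276]
T 347 ((0.4784075915813446, -0.2062675803899765), (0.05522533878684044, 0.047989457845687866), 27.454927444458008) 0.04571750547481043
knob 0 0 0
```

View pics/c13.png

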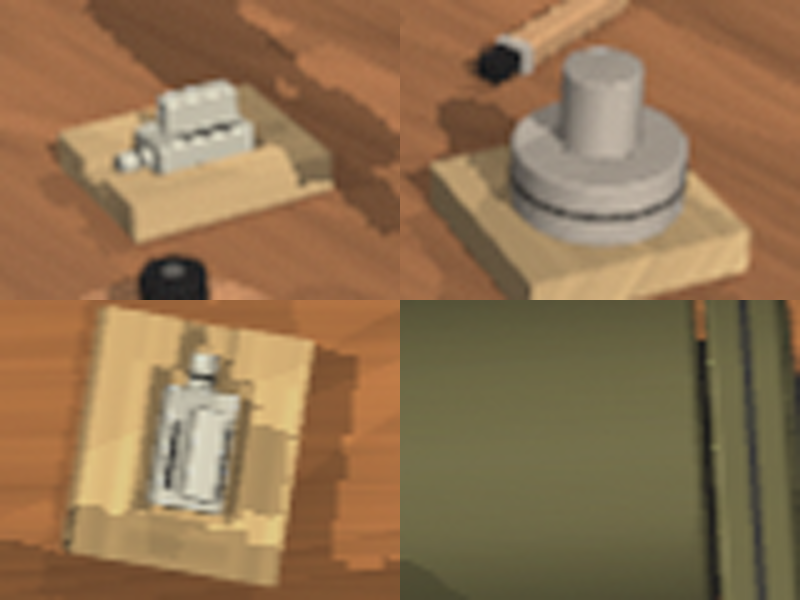

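Headshell lies in the pocket with its stub in the notch (lower-left crop, px 205,370). The tool is above the weight knob; descend to it.

Request:
{"op": "play_rows", "data": {"moves": [0,0,-0.03,0,0,0,0.4,0,0,-0.03,0,0,0,0.4,0,0,-0.025,0,0,0,0.4,0,0,-0.015,0,0,0,0.4,0,0,-0.01,0,0,0,0.4,0,0,0,0,0,0,0.4,0,0,0,0,0,0,0.4]}}

```text
clock: 23.65
tool_pos: [0.4882, 0.0676, 0.0498]
eef_rot: [0.297, 3.126, 0.0]
ft_force: [-0.0, 0.2, 0.2]
gripper_width: 0.057
```

Run:
```python
from station import vision
from st import show
from h import *
show()
r=vision.read_camera("scene");crop(r,230,140,120,90,6,"pics/c14.png")
```

```text
t 23.65 pos [0.4882 0.0676 0.0498] z [ 0.002  0.    -1.   ] jaw 1.381 q [ 0.03 -0.06  2.13 -0.    1.07 -1.35] F [-0.   0.2  0.2] w 0.057
```

View pics/c14.png

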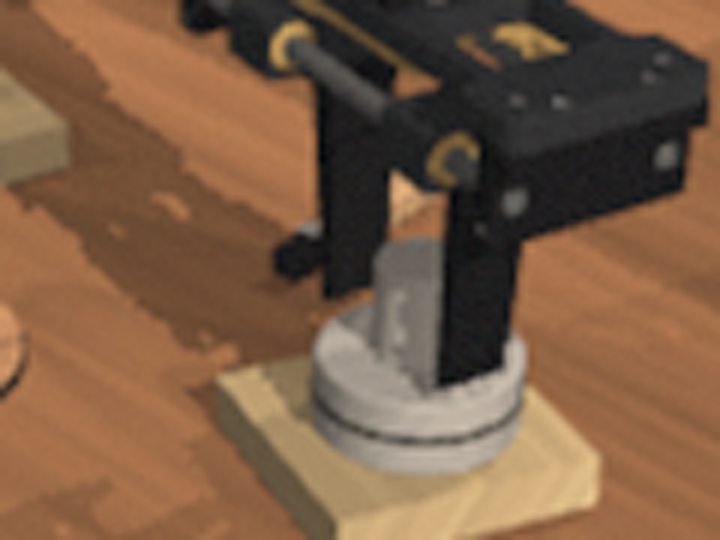

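Request:
{"op": "play_rows", "data": {"moves": [0,0.001,-0.0015,0,0,0,0.5,0,0,0,0,0,0,0.6,0,0,0,0,0,0,0.8,0,0,0,0,0,0,1,0,0,0,0,0,0,1,0,0,0,0,0,0,1,0,0,0,0,0,0,1,0,0,0,0,0,0,1], "newtons": 40}}

```text
clock: 24.7
tool_pos: [0.4875, 0.0688, 0.0475]
eef_rot: [0.297, 3.127, 0.0]
ft_force: [-0.3, 1.8, 0.6]
gripper_width: 0.0289
```

```bash
python3 st.py
```

```text
t 24.7 pos [0.4875 0.0688 0.0475] z [ 0.  0. -1.] jaw 1.381 q [ 0.03 -0.06  2.14  0.    1.06 -1.35] F [-0.3  1.8  0.6] w 0.0289
```

Request:
{"op": "play_rows", "data": {"moves": [0,0,0.004,0,0,0,1,0,0,0.01,0,0,0,1,0,0,0.015,0,0,0,1,0,0,0.015,0,0,0,1,0,0,0.006,0,0,0,1,0,0,0,0,0,0,1,0,0,0,0,0,0,1]}}

```text
clock: 25.58
tool_pos: [0.4869, 0.0687, 0.0969]
eef_rot: [-0.297, -3.127, 0.0]
ft_force: [-1.3, 0.3, -3.5]
gripper_width: 0.0295
```

Run:
```python
from station import vision
from st import show
from h import *
show()
r=vision.read_camera("scene");crop(r,230,120,160,120,5,"pics/c15.png")
```

```text
t 25.57 pos [0.4869 0.0687 0.0969] z [-0.001 -0.    -1.   ] jaw 1.381 q [ 0.03 -0.12  2.11 -0.    1.16 -1.35] F [-1.3  0.3 -3.5] w 0.0295
```

View pics/c15.png

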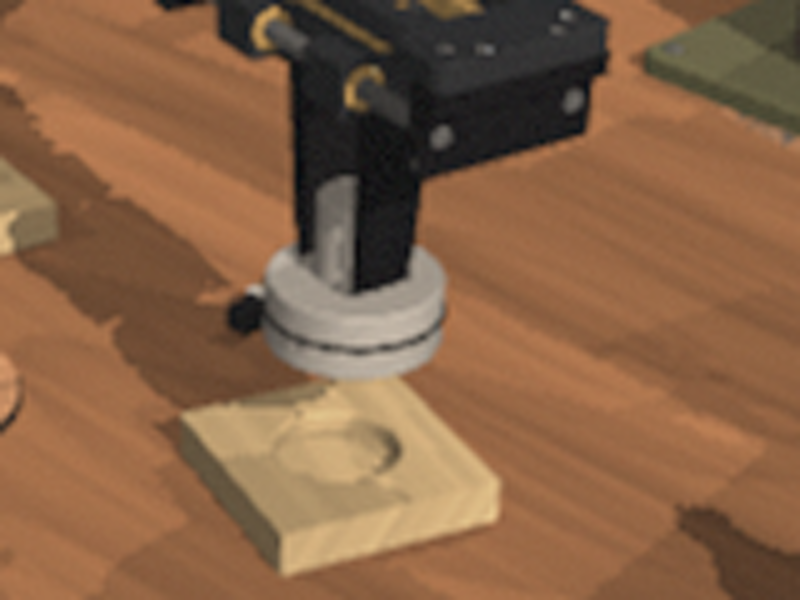

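Request:
{"op": "play_rows", "data": {"moves": [0.0164,0.0268,0,0,0,0,1,0.0164,0.0268,0,0,0,0,1,0.0164,0.0268,0,0,0,0,1,0.0164,0.0268,0,0,0,0,1,0.0164,0.0268,0,0,0,0,1,0.0164,0.0268,0,0,0,0,1,0,0,0,0,0,0,1,0,0,-0.02,0,0,0,1,0,0,-0.02,0,0,0,1,0,0,0,0,0,0,1,0,0,0,0,0,0,1]}}

```text
clock: 27.0
tool_pos: [0.5856, 0.229, 0.0569]
eef_rot: [-0.298, -3.127, 0.0]
ft_force: [0.0, 0.4, -3.6]
gripper_width: 0.0298
```

Run:
```python
from station import vision
from st import show
from h import *
show()
r=vision.read_camera("scene");crop(r,250,190,160,120,5,"pics/c16.png")
```

```text
t 27.0 pos [0.5856 0.229  0.0569] z [-0.001 -0.    -1.   ] jaw 1.381 q [ 0.29  0.22  1.82 -0.    1.1  -1.09] F [ 0.   0.4 -3.6] w 0.0298
```

View pics/c16.png

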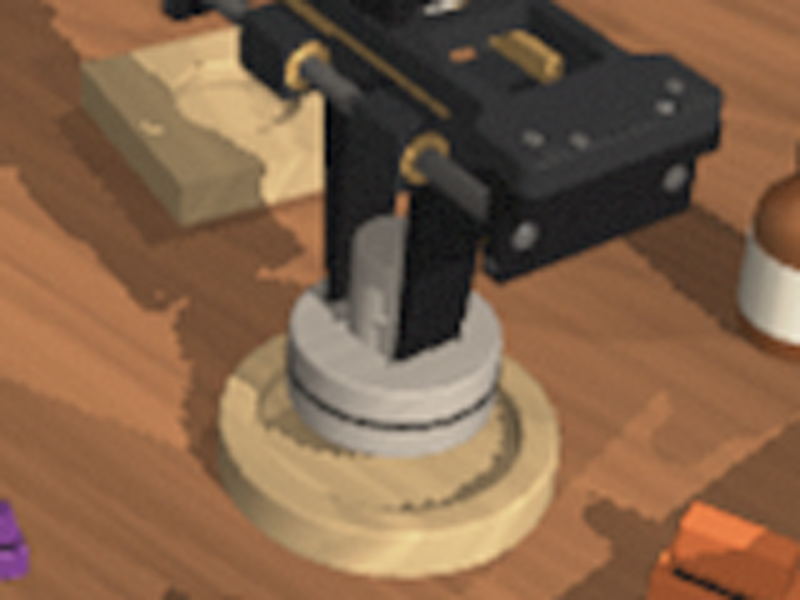

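Request:
{"op": "play_rows", "data": {"moves": [0,0.001,-0.008,0,0,0,1,0,0,-0.005,0,0,0,1,0,0,-0.003,0,0,0,1,0,0,0,0,0,0,1,0,0,0,0,0,0,1]}}

```text
clock: 27.68
tool_pos: [0.5859, 0.2305, 0.0415]
eef_rot: [0.297, 3.127, 0.0]
ft_force: [0.2, -0.0, -3.7]
gripper_width: 0.0294
```

```bash
python3 st.py
```

```text
t 27.68 pos [0.5859 0.2305 0.0415] z [ 0.  0. -1.] jaw 1.381 q [ 0.29  0.24  1.83  0.    1.07 -1.09] F [ 0.2 -0.  -3.7] w 0.0294
```

Request:
{"op": "play_rows", "data": {"moves": [0,0,-0.0012,0,0,0,1,0,0,-0.0005,0,0,0,1,0,0,0,0,0,0,1]}}

```text
clock: 28.05
tool_pos: [0.5858, 0.2305, 0.0396]
eef_rot: [-0.297, -3.127, 0.0]
ft_force: [0.1, 0.2, -3.3]
gripper_width: 0.0293
```

```bash
python3 st.py
```

```text
t 28.05 pos [0.5858 0.2305 0.0396] z [-0. -0. -1.] jaw 1.381 q [ 0.29  0.24  1.83  0.    1.07 -1.09] F [ 0.1  0.2 -3.3] w 0.0293
```

Request:
{"op": "play_rows", "data": {"moves": [0,0,-0.0005,0,0,0,1,0,0,0,0,0,0,0.65,0,0,0,0,0,0,0.6,0,0,0,0,0,0,0.5,0,0,0,0,0,0,0.4,0,0,0,0,0,0,0.4,0,0,0.02,0,0,0,0.4,0,0,0.03,0,0,0,0.4,0,0,0.04,0,0,0,0.4,0,0,0.01,0,0,0,0.4,-0.0015,-0.0365,0,0,0,0,0.4,-0.0015,-0.0365,0,0,0,0,0.4,-0.0015,-0.0365,0,0,0,0,0.4,-0.0015,-0.0365,0,0,0,0,0.4,-0.0015,-0.0365,0,0,0,0,0.4,-0.0015,-0.0365,0,0,0,0,0.4,-0.0015,-0.0365,0,0,0,0,0.4,-0.0015,-0.0365,0,0,0,0,0.4,-0.0015,-0.035,0,0,0,0,0.4,0,0,0,0,0,0,0.4]}}

```text
clock: 30.55
tool_pos: [0.5717, -0.0983, 0.1387]
eef_rot: [-0.302, -3.126, -0.0]
ft_force: [-1.0, -0.2, 0.1]
gripper_width: 0.0572
```

Run:
```python
from station import vision
from st import show
from h import *
show()
r=vision.read_camera("scene")
c=lambda r,u,v:cv2.resize(r["color"][v:v+60,u:u+80,::-1],(400,300),interpolation=cv2.INTER_CUBIC)
t=vision.read_camera("top")
cv2.imwrite("pics/c17.png",np.vstack([np.hstack([c(r,290,235),c(r,260,170)]),np.hstack([c(t,135,165),c(t,220,215)])]))
for n,r in(("S",r),("T",t)):
    P=cloud(r)
    p=levels(P,.5855,.23,.025,.06,.085);print("knob",len(p),(p.max(0)+p.min(0))/2 if len(p) else 0,np.sort(p[:,2])[-40:].mean() if len(p) else 0)
```

```text
t 30.55 pos [ 0.5717 -0.0983  0.1387] z [-0.001  0.    -1.   ] jaw 1.378 q [-0.26  0.03  1.88 -0.    1.23 -1.64] F [-1.  -0.2  0.1] w 0.0572
knob 248 [0.58500414 0.23125372 0.0645804 ] 0.068465430461031
knob 210 [0.5840843  0.22861952 0.0668128 ] 0.07064760457328474
```

View pics/c17.png

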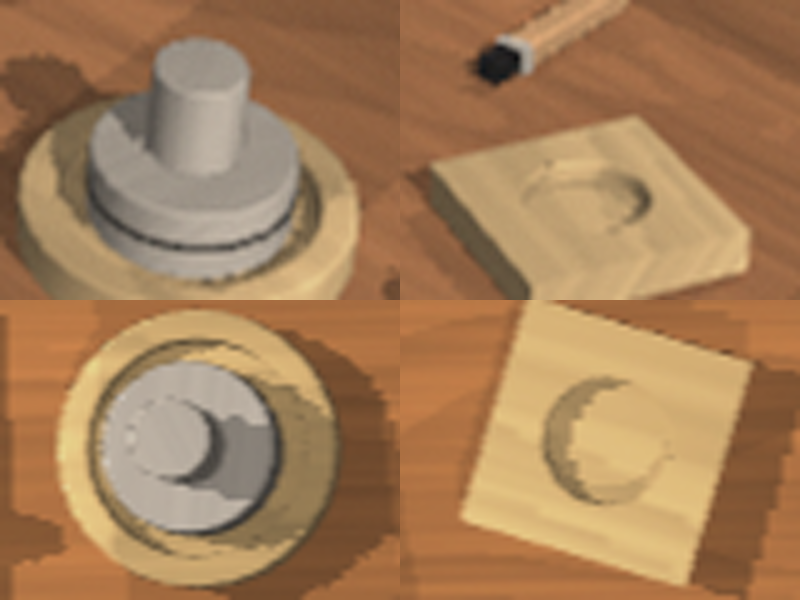

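Weight sits flat in the dish (top at 68–70 mm, 68 expected). Now the cap.

Request:
{"op": "play_rows", "data": {"moves": [0.001,0.0015,-0.03,0,0,0,0.4,0,0,-0.035,0,0,0,0.4,0,0,-0.03,0,0,0,0.4,0,0,-0.015,0,0,0,0.4,0,0,-0.008,0,0,0,0.4,0,0,0,0,0,0,0.4,0,0,0,0,0,0,0.4]}}

```text
clock: 31.52
tool_pos: [0.5743, -0.0952, 0.0225]
eef_rot: [0.297, 3.125, -0.001]
ft_force: [-0.1, 0.1, -0.1]
gripper_width: 0.0571
```

Run:
```python
from station import vision
from st import show
from h import *
show()
r=vision.read_camera("scene");crop(r,150,145,120,90,6,"pics/c18.png")
```

```text
t 31.52 pos [ 0.5743 -0.0952  0.0225] z [ 0.002 -0.001 -1.   ] jaw 1.381 q [-0.26  0.17  1.95  0.    1.02 -1.64] F [-0.1  0.1 -0.1] w 0.0571
```

View pics/c18.png

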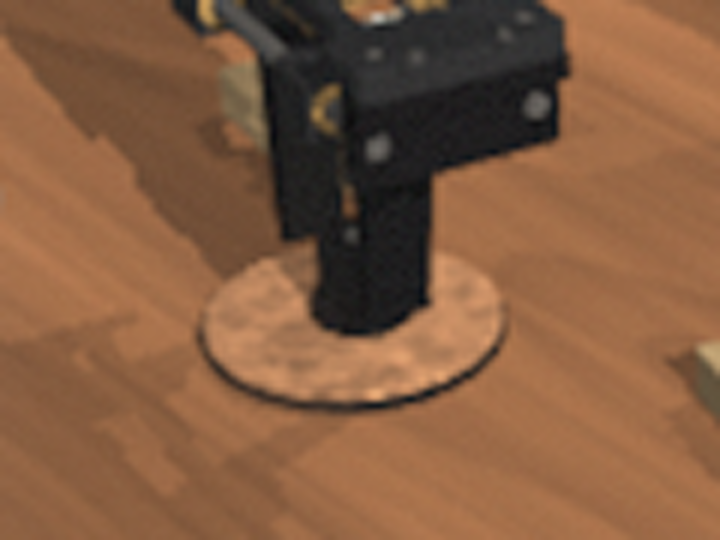

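Request:
{"op": "play_rows", "data": {"moves": [-0.001,-0.001,-0.004,0,0,0,0.4,0,0,0,0,0,0,0.55,0,0,0,0,0,0,0.65,0,0,0,0,0,0,1,0,0,0,0,0,0,1,0,0,0,0,0,0,1,0,0,0,0,0,0,1,0,0,0,0,0,0,1], "newtons": 15}}

```text
clock: 32.58
tool_pos: [0.5723, -0.096, 0.0172]
eef_rot: [0.297, 3.127, -0.0]
ft_force: [0.2, 0.3, 0.1]
gripper_width: 0.0277
```

```bash
python3 st.py
```

```text
t 32.58 pos [ 0.5723 -0.096   0.0172] z [ 0. -0. -1.] jaw 1.381 q [-0.26  0.18  1.95  0.    1.02 -1.64] F [0.2 0.3 0.1] w 0.0277
```

Request:
{"op": "play_rows", "data": {"moves": [0,0,0.004,0,0,0,1,0,0,0.01,0,0,0,1,0,0,0.025,0,0,0,1,0,0,0.025,0,0,0,1,-0.0142,0.0268,0,0,0,0,1,-0.0142,0.0268,0,0,0,0,1,-0.0142,0.0268,0,0,0,0,1,-0.0142,0.0268,0,0,0,0,1,-0.0142,0.0268,0,0,0,0,1,-0.0142,0.0268,0,0,0,0,1,0,0,0,0,0,0,1,0,0,-0.02,0,0,0,1,0,0,-0.02,0,0,0,1,0,0,0,0,0,0,1,0,0,0,0,0,0,1]}}

```text
clock: 34.45
tool_pos: [0.488, 0.0643, 0.0421]
eef_rot: [0.298, 3.126, -0.0]
ft_force: [-0.2, 0.3, 1.0]
gripper_width: 0.0274
```

Run:
```python
from station import vision
from st import show
from h import *
show()
r=vision.read_camera("scene");crop(r,230,140,120,90,6,"pics/c19.png")
```

```text
t 34.45 pos [0.488  0.0643 0.0421] z [ 0.001 -0.    -1.   ] jaw 1.381 q [ 0.02 -0.05  2.14 -0.    1.05 -1.36] F [-0.2  0.3  1. ] w 0.0274
```

View pics/c19.png

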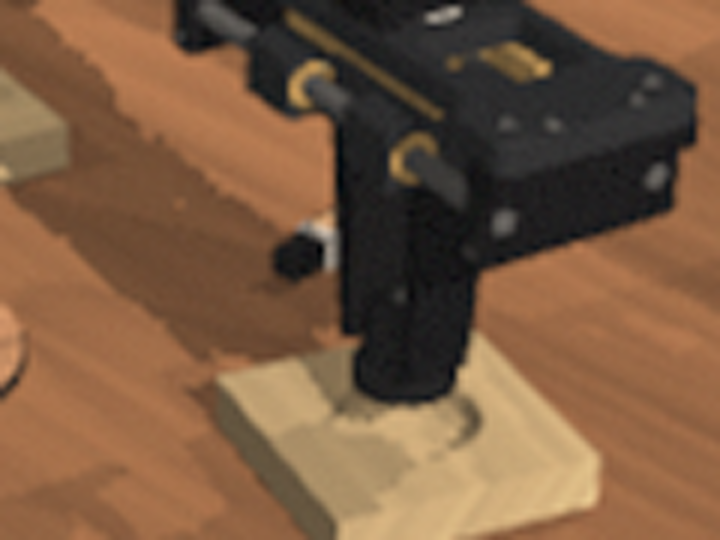

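Request:
{"op": "play_rows", "data": {"moves": [0,0,-0.01,0,0,0,1,0,0,-0.005,0,0,0,1,0,0,-0.003,0,0,0,1,0,0,0,0,0,0,1,0,0,0,0,0,0,1]}}

```text
clock: 35.12
tool_pos: [0.4872, 0.0648, 0.0233]
eef_rot: [0.297, 3.127, 0.0]
ft_force: [0.6, 0.3, 0.0]
gripper_width: 0.0276
```

```bash
python3 st.py
```

```text
t 35.12 pos [0.4872 0.0648 0.0233] z [ 0.  0. -1.] jaw 1.382 q [ 0.02 -0.02  2.15 -0.    1.01 -1.36] F [0.6 0.3 0. ] w 0.0276
```

Request:
{"op": "play_rows", "data": {"moves": [0,0,-0.001,0,0,0,1,0,0,-0.0005,0,0,0,1,0,0,0,0,0,0,1]}}

```text
clock: 35.5
tool_pos: [0.4871, 0.0648, 0.0217]
eef_rot: [0.297, 3.127, 0.0]
ft_force: [-1.2, 0.1, -0.7]
gripper_width: 0.0274
```

```bash
python3 st.py
```

```text
t 35.5 pos [0.4871 0.0648 0.0217] z [ 0.  0. -1.] jaw 1.381 q [ 0.02 -0.02  2.15  0.    1.01 -1.36] F [-1.2  0.1 -0.7] w 0.0274
```

Release, rise and back off.

Request:
{"op": "play_rows", "data": {"moves": [0,0,-0.0003,0,0,0,0.7,0,0,0,0,0,0,0.65,0,0,0,0,0,0,0.6,0,0,0,0,0,0,0.5,0,0,0,0,0,0,0.4,0,0,0,0,0,0,0.4,0,0,0.02,0,0,0,0.4,0,0,0.03,0,0,0,0.4,0,0,0.05,0,0,0,0.4,0,0,0.05,0,0,0,0.4,-0.02,0,0.03,0,0,0,0.4,-0.04,0,0,0,0,0,0.4,-0.04,0,0,0,0,0,0.4,-0.02,0,0,0,0,0,0.4,0,0,0,0,0,0,0.4,0,0,0,0,0,0,0.4]}}

```text
clock: 37.5
tool_pos: [0.3676, 0.0648, 0.2016]
eef_rot: [0.297, 3.127, 0.0]
ft_force: [0.1, 0.4, -0.0]
gripper_width: 0.057
```

Run:
```python
from station import vision
from st import show
from h import *
show()
r=vision.read_camera("scene");t=vision.read_camera("top")
cv2.imwrite("pics/fs.png",r["color"][:,:,::-1]);cv2.imwrite("pics/ft.png",t["color"][:,:,::-1])
c=lambda r,u,v:cv2.resize(r["color"][v:v+60,u:u+80,::-1],(400,300),interpolation=cv2.INTER_CUBIC)
cv2.imwrite("pics/c20.png",np.vstack([np.hstack([c(r,175,130),c(r,260,180)]),np.hstack([c(r,290,235),c(t,220,215)])]))
for n,r in(("S",r),("T",t)):
    P=cloud(r)
    p=levels(P,.487,.065,.022,.025,.06);print(n,"cap",len(p),(p.max(0)+p.min(0))/2 if len(p) else 0,np.sort(p[:,2])[-60:].mean() if len(p) else 0)
    for l in("mug","brush","bottle"): print(l,[(np.round(d["xyz"],3).tolist(),round(d["score"],2)) for d in vision.place_of("scene" if n=="S" else "top",l)][:2])
show()
```

```text
t 37.5 pos [0.3676 0.0648 0.2016] z [ 0.001 -0.    -1.   ] jaw 1.381 q [ 0.03 -0.54  2.24 -0.    1.45 -1.35] F [ 0.1  0.4 -0. ] w 0.057
S cap 185 [0.48666979 0.06653116 0.03348539] 0.04040746278260627
mug [([0.648, -0.27, 0.002], 0.74)]
brush [([0.389, -0.05, -0.004], 0.6), ([0.48, -0.21, -0.001], 0.32)]
bottle [([0.43, 0.28, -0.0], 0.64)]
T cap 170 [0.486809   0.06349897 0.0404652 ] 0.04177358186986427
mug [([0.65, -0.266, 0.001], 0.85)]
brush [([0.391, -0.05, 0.005], 0.76)]
bottle [([0.429, 0.276, -0.0], 0.95)]
t 37.9 pos [0.3672 0.0648 0.2012] z [-0.001 -0.    -1.   ] jaw 1.381 q [ 0.03 -0.54  2.24  0.    1.45 -1.35] F [-0.2  0.4  0.5] w 0.057
```

View pics/c20.png

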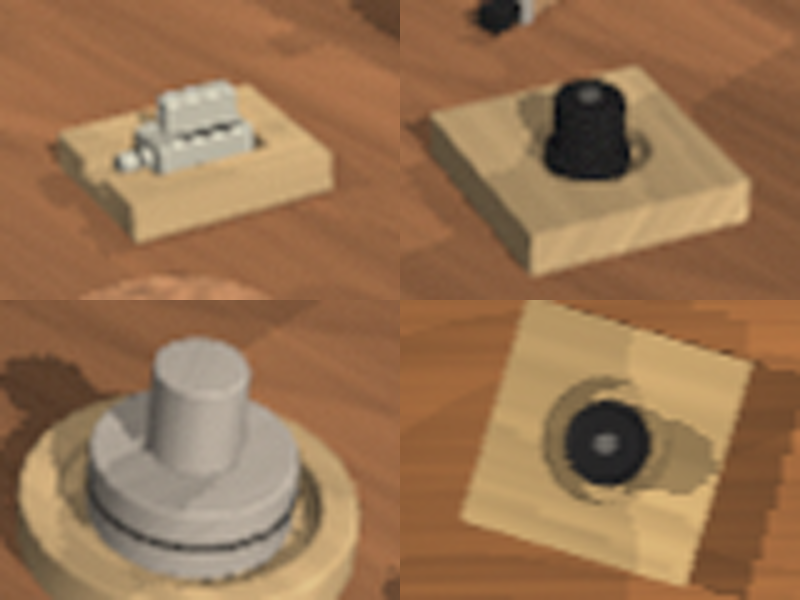

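View pics/fs.png

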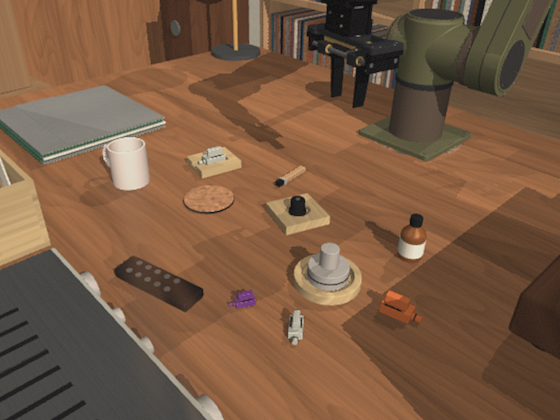

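View pics/ft.png

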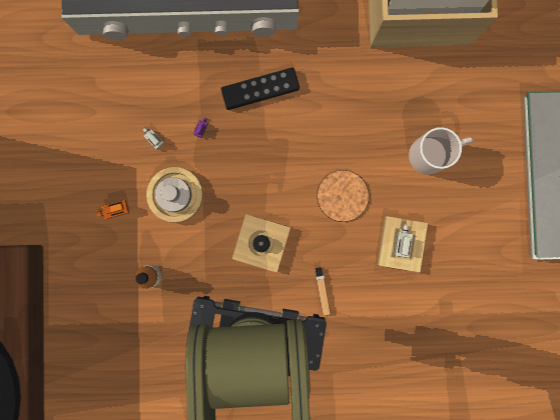

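All three sit in their homes and the bystanders are unmoved. Handing in.

```bash
python3 -c "
from station import arm
print(arm.hand_in())"
```

```text
the job is handed in; nothing more can be done
None
```

The job is done and handed in at about 38 s. I parked the cap on the coaster, then moved the headshell to the notched stand, the weight to the round stand, and the cap to the hole of the square stand.

**Last checks:**
- **Weight:** it stands flat in the dish, with its top at 68–71 mm (68 expected).
- **Cap:** it is upright in the hole, with its top at 40–42 mm (40 expected).
- **Headshell:** it lies in the pocket with its stub in the notch. Its top read 43–46 mm (42 expected), so this height disagrees by 1–4 mm. The pictures from both cameras show it level.
- **Bystanders:** the mug, brush and bottle are within about 5 mm of their first readings, which is within the accuracy of the measurement. The look-alikes were not touched.

**What went wrong on the way:**
- **Missed grasp:** the first try for the headshell closed on nothing, most likely because I lifted before the fingers had shut. It stayed in place and the second try held.
- **Cap on the coaster:** it had probably slipped about 4 mm in the grip, so it touched the coaster early, at about 12 N. It stood upright and centred there afterwards.

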